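# Load the press rack with seal rings in reverse order

### The job

Move the four seal rings from the colour-striped blocks of the dark pickup rack onto the four studs of the aluminium press rack, in reverse order: the ring that starts nearest the pickup rack's red end goes on the stud farthest from the press rack's red end, the second on the second farthest, and so on. Leave each ring lying flat on the bar around its own stud, let go and at rest.

Things in the scene. Friction and masses are not known exactly. Their poses are not given: they have to be found in the camera images.
- yellow_ring: loose short open sleeve (seal ring), 24 mm high, outside diameter 46 mm, bore 32 mm, 110 g nominal; black lower 13 mm, yellow upper 11 mm and top face. At the start it lies flat on the yellow-striped block around its pin. Origin: centre of its underside; z is its axis.
- blue_ring: loose short open sleeve (seal ring), 24 mm high, outside diameter 46 mm, bore 32 mm, 110 g nominal; black lower 13 mm, blue upper 11 mm and top face. At the start it lies flat on the blue-striped block around its pin. Origin: centre of its underside; z is its axis.
- green_ring: loose short open sleeve (seal ring), 24 mm high, outside diameter 46 mm, bore 32 mm, 110 g nominal; black lower 13 mm, green upper 11 mm and top face. At the start it lies flat on the green-striped block around its pin. Origin: centre of its underside; z is its axis.
- white_ring: loose short open sleeve (seal ring), 24 mm high, outside diameter 46 mm, bore 32 mm, 110 g nominal; black lower 13 mm, white upper 11 mm and top face. At the start it lies flat on the white-striped block around its pin. Origin: centre of its underside; z is its axis.
- yellow_block: fixed grey plastic nest block on the pickup rack, 62 x 62 x 10 mm, with a 7 mm yellow stripe along two edges (-x and +x) and a steel centring pin (diameter 16 mm, 8 mm high) on top; the yellow ring starts on it, its underside 10 mm above this block's origin. Its place in the row varies between starts; it never moves, so it keeps showing the ring's starting place. Origin: centre of its underside.
- blue_block: fixed grey plastic nest block on the pickup rack, 62 x 62 x 10 mm, with a 7 mm blue stripe along two edges (-x and +x) and a steel centring pin (diameter 16 mm, 8 mm high) on top; the blue ring starts on it, its underside 10 mm above this block's origin. Its place in the row varies between starts; it never moves, so it keeps showing the ring's starting place. Origin: centre of its underside.
- green_block: fixed grey plastic nest block on the pickup rack, 62 x 62 x 10 mm, with a 7 mm green stripe along two edges (-x and +x) and a steel centring pin (diameter 16 mm, 8 mm high) on top; the green ring starts on it, its underside 10 mm above this block's origin. Its place in the row varies between starts; it never moves, so it keeps showing the ring's starting place. Origin: centre of its underside.
- white_block: fixed grey plastic nest block on the pickup rack, 62 x 62 x 10 mm, with a 7 mm white stripe along two edges (-x and +x) and a steel centring pin (diameter 16 mm, 8 mm high) on top; the white ring starts on it, its underside 10 mm above this block's origin. Its place in the row varies between starts; it never moves, so it keeps showing the ring's starting place. Origin: centre of its underside.
- pickup_rack: fixed dark steel bar on the table, 72 mm (its x) by 314 mm (its y), 10 mm thick, carrying the four nest blocks in a row along its y axis at y = +112.5, +37.5, -37.5 and -112.5 mm. A red end piece (20 mm long, 20 mm high) caps the +y end. Origin: centre of its underside, on the table.
- press_rack: fixed aluminium bar on the table, 72 mm (x) by 314 mm (y), 14 mm thick; four upright dark steel studs at x = 0, y = +112.5, +37.5, -37.5, -112.5 mm: diameter 16 mm, tapered tip, 18 mm above the bar's top. A seated ring lies on the bar around its stud (8 mm play all round), underside 14 mm above this origin. A red end piece (20 mm long, 20 mm high) caps the +y end. Origin: centre of underside.
There are look-alikes about, which are no part of the job. Leave any orange or purple look-alike of the green_ring alone.

How it is judged:
At the end, for the whole second after the job is handed in: Each ring lies flat (0.1 rad, underside within 4 mm of the bar's top), released and still, around the press rack stud that mirrors its own-coloured block's place, counted from the red ends (first to last, second to third, ...), centre within 12 mm of the stud along each rack axis (((y of yellow_block in the frame of pickup_rack between 0.0925 and 0.1325 m and y of yellow_ring in the frame of press_rack between -0.1245 and -0.1005 m) or (y of yellow_block in the frame of pickup_rack between 0.0175 and 0.0575 m and y of yellow_ring in the frame of press_rack between -0.0495 and -0.0255 m) or (y of yellow_block in the frame of pickup_rack between -0.0575 and -0.0175 m and y of yellow_ring in the frame of press_rack between 0.0255 and 0.0495 m) or (y of yellow_block in the frame of pickup_rack between -0.1325 and -0.0925 m and y of yellow_ring in the frame of press_rack between 0.1005 and 0.1245 m)) and x of yellow_ring in the frame of press_rack between -0.012 and 0.012 m and z of yellow_ring in the frame of press_rack between 0.01 and 0.018 m and angle between each of yellow_ring, blue_ring, green_ring, white_ring's own z axis and vertical below 0.1 rad and linear speed of each of yellow_ring, blue_ring, green_ring, white_ring below 0.02 m/s and ((y of blue_block in the frame of pickup_rack between 0.0925 and 0.1325 m and y of blue_ring in the frame of press_rack between -0.1245 and -0.1005 m) or (y of blue_block in the frame of pickup_rack between 0.0175 and 0.0575 m and y of blue_ring in the frame of press_rack between -0.0495 and -0.0255 m) or (y of blue_block in the frame of pickup_rack between -0.0575 and -0.0175 m and y of blue_ring in the frame of press_rack between 0.0255 and 0.0495 m) or (y of blue_block in the frame of pickup_rack between -0.1325 and -0.0925 m and y of blue_ring in the frame of press_rack between 0.1005 and 0.1245 m)) and x of blue_ring in the frame of press_rack between -0.012 and 0.012 m and z of blue_ring in the frame of press_rack between 0.01 and 0.018 m and ((y of green_block in the frame of pickup_rack between 0.0925 and 0.1325 m and y of green_ring in the frame of press_rack between -0.1245 and -0.1005 m) or (y of green_block in the frame of pickup_rack between 0.0175 and 0.0575 m and y of green_ring in the frame of press_rack between -0.0495 and -0.0255 m) or (y of green_block in the frame of pickup_rack between -0.0575 and -0.0175 m and y of green_ring in the frame of press_rack between 0.0255 and 0.0495 m) or (y of green_block in the frame of pickup_rack between -0.1325 and -0.0925 m and y of green_ring in the frame of press_rack between 0.1005 and 0.1245 m)) and x of green_ring in the frame of press_rack between -0.012 and 0.012 m and z of green_ring in the frame of press_rack between 0.01 and 0.018 m and ((y of white_block in the frame of pickup_rack between 0.0925 and 0.1325 m and y of white_ring in the frame of press_rack between -0.1245 and -0.1005 m) or (y of white_block in the frame of pickup_rack between 0.0175 and 0.0575 m and y of white_ring in the frame of press_rack between -0.0495 and -0.0255 m) or (y of white_block in the frame of pickup_rack between -0.0575 and -0.0175 m and y of white_ring in the frame of press_rack between 0.0255 and 0.0495 m) or (y of white_block in the frame of pickup_rack between -0.1325 and -0.0925 m and y of white_ring in the frame of press_rack between 0.1005 and 0.1245 m)) and x of white_ring in the frame of press_rack between -0.012 and 0.012 m and z of white_ring in the frame of press_rack between 0.01 and 0.018 m); the robot touches nothing.
It also fails if it takes over 83 s, if anything falls off the work surface, if the arm or the gripper's body presses on something with over 40 N, if the wrist force passes 120 N, or if a joint passes its speed limit or range.

### The arm

A 6-joint arm with a two-finger parallel gripper is mounted at the origin on the work surface. World frame = base frame: x ahead of the robot, y to its left, z up, the work surface at z = 0. Lengths are in m, angles in rad, forces in N, time in s.
With the tool pointing down it reaches from about 0.4 to 0.825 m from the base axis. Payload 7 kg.
Tool frame: the origin (TCP) lies on the centre line of the jaws, within the pads' length; the fingertips stand 25 mm ahead of it and the grasp point (between the pads) lies 6 mm ahead of it; y points along the fingers, x is the direction in which the jaws open and shut, and the axes are right-handed (so a half turn about y gives the same grasp; the last joint's range is limited). The gripper opens to 85 mm and grips with 20 to 120 N. Pads are 22 mm wide; open, the fingers measure 114 mm over their backs; the gripper's body (76 mm by 85 mm) begins 54 mm behind the grasp point. The pads swing forward as they close: fully open they stand 13 mm farther back than shut.
Start: joints at [1.49, 0.359, 0.012, 0, -1.224, -0.288], TCP at [0.243, 0.63, 0.227] pointing down, gripper open.
Joint ranges: [-3.07, 3.07], [-1.43, 2.12], [-1.02, 1.25], [-3.03, 1.67], [-3.05, -0], [-3.03, 3.03]. Speed limits (rad/s): [2.39, 2.39, 3.01, 3.14, 3.14, 3.14].

### API

Orientations are given as a rotation vector (axis times angle).
In Python, from cell import sense, capture, camera_info, r gives the robot as it stands.
- The arm moves only by the tool apply_moves, never from a script. Its argument "moves" is a list of rows, each an object with "turn": the turn, a rotation vector about the tool's x, y, z in degrees, a list of three; "translation": the shift along the tool's x, y, z in m, a list of three; "gripper": the closure, from -1 (fully open) to 1 (shut). A call has 1 to 12 rows; each row shifts and turns the commanded pose from where the row before left it, along the tool's axes as they then stand; what a row does not reach is not made up. A row lasts 1/10 s, in which the tool goes at most 50 mm and 8.59 degrees, less where a joint would pass 70% of its speed; a pose out of reach is approached as far as the arm can. A call is refused whole if a number of a shift passes 0.05 or a number of a turn 8.59, either way. A call with a gripper value outside its range is refused whole. The fingers move at their own pace and stop on an object; "force" is the grip in N (left out, the last holds). Time passes only in rows, so rows that do not move let the fingers close. It gives the time, the measured TCP pose, the force and the opening at its end, in the units of the state.
- sense(): the state, without advancing time (a new reading comes with each control period).
- capture(name): name is "scene" or "top" or "wrist"; returns the picture (400x640x3 uint8, blue, green, red); there is no depth.
- camera_info(name): a dict with "mtx" (3x3 intrinsics, pixels), "k1" (the pictures are not rectified: a ray, as slopes to the right and down, at radius r is drawn at 1 + k1 r^2 times it, then the intrinsics apply), "rvec" (rotation vector, rad) and "tvec" (3), from world to camera coordinates, as OpenCV has them; the wrist camera has in their place "tool_from_camera" (4x4, takes a point from camera to tool coordinates, whose origin is the TCP and whose axes are the tool frame's). Camera axes: x right, y down, z forward; pixel columns grow to the right and rows downward; lengths in m; the calibration is good to about 2 mm. A picture is of the moment at which its call begins: read the wrist's pose just before it. camera_info takes no time and is no camera call.
- r.finish_job(): hands the job in, once; it reports no verdict.
The state is a dict: "clock": time; "joints": joint angles; "dq": joint speeds; "tau": joint torques, N m; "position": TCP position; "tcp_rot": TCP orientation; "wrist_force": force on the tool from outside, world axes, zero at the start; "wrist_torque": the same for the moment, N m; "opening": opening from 0.0 (shut) to 1.0 (fully open).
Only numpy, scipy, OpenCV 4.12 (cv2) and the standard library are available. Lean on these libraries where they do the work, as an engineer would, in place of code of your own. Each camera call takes 0.05 s, during which the arm holds its last target.

## Working session

There is one attempt and no reset: what is moved stays moved. The work goes in short steps, Python scripts to look and compute and a tool call to move; the robot and the scene stay as the last step left them, time stands still between calls to the robot, and variables do not carry over. Pictures are saved under pics/ and viewed, and the job is handed in when it is done.

Besides the shell and the picture viewer there is one more tool, called after ">>>" by a JSON object that holds its "api" and its "payload", one argument or row to a line. apply_moves: Moves the arm, as the interface text tells. Its arguments: {"type":"object","properties":{"moves":{"type":"array","items":{"type":"object","properties":{"turn":{"type":"array","items":{"type":"number"}},"translation":{"type":"array","items":{"type":"number"}},"gripper":{"type":"number"}}}},"force":{"type":"number"}},"required":["moves"]}

```bash
ls; mkdir -p pics; python3 - <<'E'
from cell import sense,capture,camera_info,r
import cv2
print(sense())
for n in ["scene","top","wrist"]:
    print(n,camera_info(n))
for n in ["scene","top"]:
    cv2.imwrite(f"pics/{n}0.png",capture(n))
E
```

```text
pics
{'clock': 0.0, 'joints': array([ 1.49010964e+00,  3.59435776e-01,  1.10555126e-02, -3.42310451e-04,
       -1.22407039e+00, -2.88093086e-01]), 'dq': array([0.00155943, 0.00039509, 0.00020763, 0.00182831, 0.00015126,
       0.00023747]), 'tau': array([-7.67350411e-04, -5.83306003e+01,  2.93430215e+01,  6.93676963e+00,
       -5.86306531e-03,  1.29139801e-05]), 'position': array([0.24317943, 0.62916051, 0.22613201]), 'tcp_rot': array([-1.01289561,  1.47487706, -1.47681276]), 'wrist_force': array([ 0.29768969, -0.63240021, -0.56691464]), 'wrist_torque': array([ 0.04597349, -0.02394617,  0.02566229]), 'opening': 1.0023394702516812}
scene {'mtx': array([[416.50993677,   0.        , 325.56388651],
       [  0.        , 416.50993677, 198.27949098],
       [  0.        ,   0.        ,   1.        ]]), 'k1': -0.08030014392070466, 'rvec': array([ 1.44453587,  2.25666401, -0.78596038]), 'tvec': array([ 0.17146013, -0.31271181,  1.12711343])}
top {'mtx': array([[440.44152576,   0.        , 319.8548456 ],
       [  0.        , 440.44152576, 197.85641151],
       [  0.        ,   0.        ,   1.        ]]), 'k1': -0.10438115666663433, 'rvec': array([ 2.173612  , -2.22424423,  0.03172371]), 'tvec': array([0.02763548, 0.4715615 , 0.78519753])}
wrist {'mtx': array([[331.90926313,   0.        , 320.04035785],
       [  0.        , 331.90926313, 199.14025748],
       [  0.        ,   0.        ,   1.        ]]), 'k1': 0.011525085180491727, 'tool_from_camera': array([[ 9.99999925e-01,  3.03243247e-04,  2.40094778e-04,
        -1.88765478e-04],
       [-1.37795194e-04, -3.00706514e-01,  9.53716716e-01,
        -1.46453500e-01],
       [ 3.61406217e-04, -9.53716677e-01, -3.00706449e-01,
         7.87205659e-02],
       [ 0.00000000e+00,  0.00000000e+00,  0.00000000e+00,
         1.00000000e+00]])}
```

View pics/scene0.png

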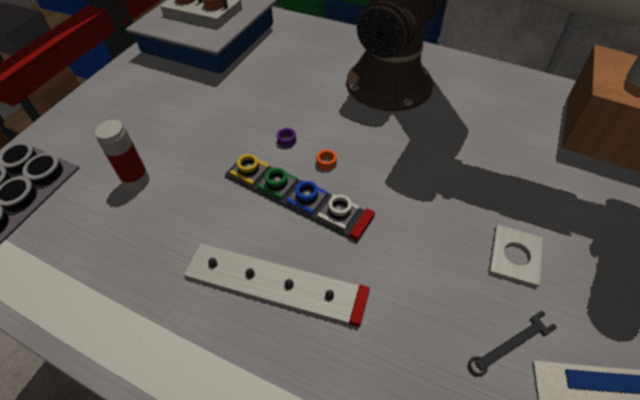

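View pics/top0.png

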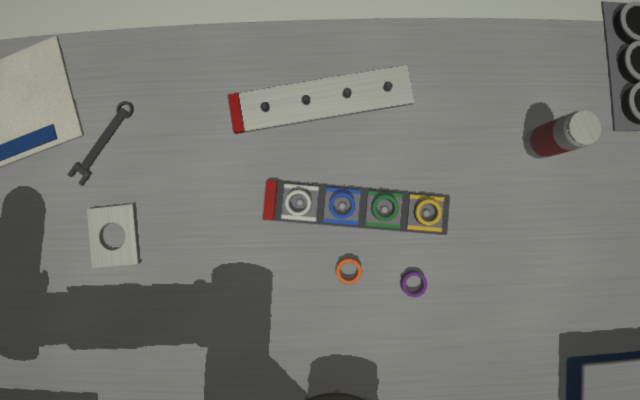

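```bash
python3 - <<'E'
import numpy as np
from scipy.spatial.transform import Rotation as R
print(R.from_rotvec([-1.01289561,  1.47487706, -1.47681276]).as_matrix().round(3))
E
```

```text
[[-0.361 -0.     0.933]
 [-0.933 -0.002 -0.361]
 [ 0.002 -1.     0.   ]]
```

The top view shows white, blue, green and yellow in order from the red end (pixels about (299,203), (343,205), (385,208) and (428,212)). The press rack studs are at (265,107), (306,100), (347,93) and (388,87), with the red end at the left. Next I'll turn these into world positions.

```bash
cat > h.py <<'E'
import numpy as np, cv2
from cell import sense,capture,camera_info,r
from scipy.spatial.transform import Rotation as R
def ray(name,px,state=None):
    c=camera_info(name); m=c["mtx"]
    d=np.array([c["k1"],0,0,0,0.])
    u=cv2.undistortPoints(np.array([[px]],float),m,d)[0,0]
    v=np.array([u[0],u[1],1.])
    if name=="wrist":
        T=c["tool_from_camera"];Rt=R.from_rotvec(state["tcp_rot"]).as_matrix()
        return Rt@T[:3,3]+state["position"], Rt@T[:3,:3]@v
    Rm=cv2.Rodrigues(c["rvec"])[0]
    return -Rm.T@c["tvec"], Rm.T@v
def onplane(name,px,z,state=None):
    o,d=ray(name,px,state); return (o+d*(z-o[2])/d[2])
def proj(name,P,state=None):
    c=camera_info(name);P=np.array(P,float).reshape(-1,1,3)
    d=np.array([c["k1"],0,0,0,0.])
    if name=="wrist":
        T=np.eye(4);T[:3,:3]=R.from_rotvec(state["tcp_rot"]).as_matrix();T[:3,3]=state["position"]
        M=np.linalg.inv(T@c["tool_from_camera"]);rv,tv=cv2.Rodrigues(M[:3,:3])[0],M[:3,3]
    else: rv,tv=c["rvec"],c["tvec"]
    return cv2.projectPoints(P,np.array(rv),np.array(tv),c["mtx"],d)[0].reshape(-1,2)
def blobs(mask,amin=20):
    n,l,s,c=cv2.connectedComponentsWithStats(mask.astype(np.uint8))
    return [(c[i],s[i,4],s[i,:4]) for i in range(1,n) if s[i,4]>=amin]
E
python3 - <<'E'
from h import *
im=cv2.imread("pics/top0.png")
# studs: dark in the press rack region
g=cv2.cvtColor(im,cv2.COLOR_BGR2GRAY)
roi=np.zeros_like(g);cv2.fillPoly(roi,[np.array([[243,98],[408,70],[411,100],[243,127]])],1)
for c,a,b in blobs((g<95)&(roi>0),15): print("stud",c,a,b,onplane("top",c,.014),onplane("top",c,.032),onplane("top",c,.024))
hsv=cv2.cvtColor(im,cv2.COLOR_BGR2HSV)
h,s,v=cv2.split(hsv)
roi=np.zeros_like(g);roi[175:240,260:455]=1
M={"yellow":(h>20)&(h<35)&(s>120),"green":(h>45)&(h<85)&(s>90),"blue":(h>100)&(h<125)&(s>110),"red":((h<6)|(h>174))&(s>140)}
for k,m in M.items():
    for c,a,b in blobs(m&((roi>0)|(k=="red")),10): print(k,c,a,b,onplane("top",c,.044 if k!="red" else .02))
cv2.imwrite("pics/t1.png",cv2.resize(im[60:240,225:460],None,fx=3.4,fy=3.3,interpolation=cv2.INTER_CUBIC))
E
```

```text
stud [387.171875  86.0625  ] 64 [383  82   9   9] [ 0.67284092 -0.11057277  0.014     ] [ 0.66758905 -0.10779861  0.032     ] [ 0.66992321 -0.10903157  0.024     ]
stud [346.57575758  92.60606061] 66 [343  88   8  10] [ 0.66210495 -0.03619412  0.014     ] [ 0.65709828 -0.0351187   0.032     ] [ 0.65932346 -0.03559667  0.024     ]
stud [305.61538462  99.33846154] 65 [302  95   8  10] [0.65143898 0.03848801 0.014     ] [0.64667591 0.03785776 0.032     ] [0.64879283 0.03813787 0.024     ]
stud [264.71641791 106.28358209] 67 [261 102   9  10] [0.64071953 0.1131232  0.014     ] [0.63620128 0.11078834 0.032     ] [0.63820939 0.11182605 0.024     ]
yellow [427.56781609 207.13333333] 435 [410 194  34  31] [ 0.45041736 -0.16927999  0.044     ]
yellow [424.31111111 228.31111111] 135 [407 226  35   6] [ 0.41401542 -0.1625233   0.044     ]
green [384.71546961 203.24033149] 362 [368 191  35  30] [ 0.45890177 -0.09504286  0.044     ]
green [382.15044248 224.86725664] 113 [365 222  35   6] [ 0.42178933 -0.08960563  0.044     ]
blue [342.2029703 199.5990099] 404 [326 187  35  31] [ 0.46688205 -0.02189517  0.044     ]
blue [340.23076923 221.37692308] 130 [323 219  35   6] [ 0.42950706 -0.0175897   0.044     ]
red [235.49230769 112.86153846] 390 [228  93  16  40] [0.62882234 0.16556371 0.02      ]
red [269.68948655 199.68948655] 409 [263 180  14  40] [0.47046321 0.10607834 0.02      ]
```

View pics/t1.png

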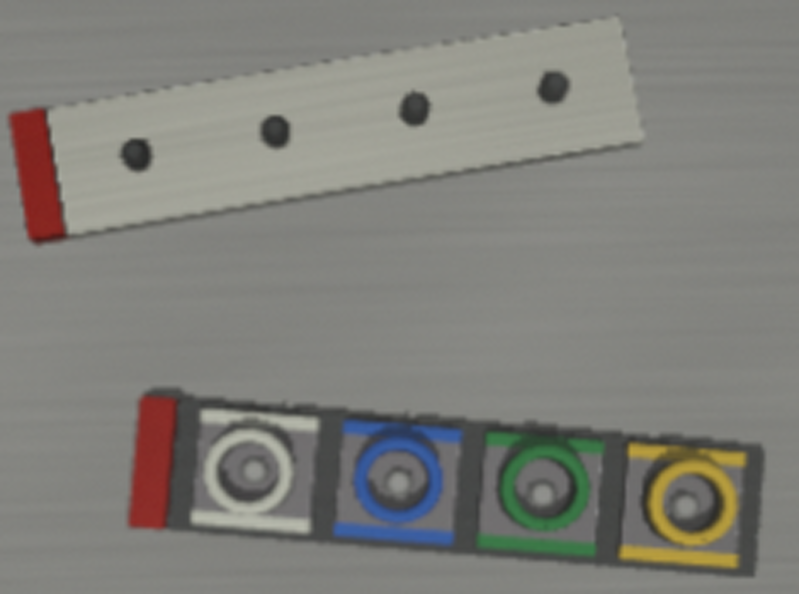

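```bash
python3 - <<'E'
from h import *
im=cv2.imread("pics/top0.png")
S=6;x0,y0=255,170
z=cv2.resize(im[170:245,255:460],None,fx=S,fy=S,interpolation=cv2.INTER_CUBIC)
sat=z.max(2)
P=[]
for name,(cx,cy) in dict(white=(298.2,202.4),blue=(342.35,205.8),green=(385,207.3),yellow=(428.2,211.8)).items():
    best=None
    sub=cv2.GaussianBlur(cv2.cvtColor(z,cv2.COLOR_BGR2GRAY) if name in("white",) else sat,(0,0),3)
    a=int((cx-x0)*S);b=int((cy-y0)*S);k=17*S
    X0,Y0=max(a-k,0),max(b-k,0)
    c=cv2.HoughCircles(sub[Y0:b+k,X0:a+k],cv2.HOUGH_GRADIENT,1,200,param1=60,param2=10,minRadius=int(12.2*S),maxRadius=int(14.8*S))
    if c is None: print(name,None);continue
    u,v,rad=c[0,0]; px=((u+X0+.5)/S+x0-.5,(v+Y0+.5)/S+y0-.5)
    p=onplane("top",px,.044);o,d=ray("top",px);
    print(name,np.round(px,1),rad/S,p.round(4)); P.append(p)
P=np.array(P);print(np.linalg.norm(np.diff(P,axis=0),axis=1),np.degrees(np.arctan2(P[0,1]-P[-1,1],P[0,0]-P[-1,0])))
# outer stripe edges => rack line at z=.02
hsv=cv2.cvtColor(im,cv2.COLOR_BGR2HSV)
q=np.array([onplane("top",p,.02) for p in [(424.31,228.31),(382.15,224.87),(340.23,221.38)]]);print(q)
S_=np.array([onplane("top",p,.024) for p in [(387.17,86.06),(346.58,92.6),(305.6,99.3),(264.7,106.3)]]);d=S_[-1]-S_[0];print("press ang",np.degrees(np.arctan2(d[1],d[0])))
print(P.round(4))
E
```

```text
white [297.7 202.5] 12.783333 [0.4637 0.0549 0.044 ]
blue [341.7 205. ] 12.833333 [ 0.4576 -0.0207  0.044 ]
green None
yellow [428.3 212. ] 12.883334 [ 0.442  -0.1704  0.044 ]
[0.07589984 0.15043154] 84.5030333661625
[[ 0.41310336 -0.16801121  0.02      ]
 [ 0.42111649 -0.09278621  0.02      ]
 [ 0.42907797 -0.01848987  0.02      ]]
press ang 98.17907076318679
[[ 0.4637  0.0549  0.044 ]
 [ 0.4576 -0.0207  0.044 ]
 [ 0.442  -0.1704  0.044 ]]
```

>>> {"api": "apply_moves", "payload": {
  "moves": [
    {"turn":[0,8.33,0],"gripper":-1},
    {"turn":[0,8.33,0],"gripper":-1},
    {"turn":[0,8.33,0],"gripper":-1},
    {"turn":[0,8.33,0],"gripper":-1},
    {"turn":[0,8.33,0],"gripper":-1},
    {"turn":[0,8.33,0],"gripper":-1},
    {"turn":[0,8.33,0],"gripper":-1},
    {"turn":[0,8.33,0],"gripper":-1},
    {"turn":[0,8.33,0],"gripper":-1},
    {"gripper":-1},
    {"gripper":-1}
  ],
  "force": 40
}}

```text
validation failed for argument at $.mo...
```

```bash
cat >> h.py <<'E'
PICK=dict(white=(.464,.0545),blue=(.457,-.021),green=(.449,-.0955),yellow=(.4415,-.1705))
def delta(x,y,z,yaw=None):
    s=sense();Rm=R.from_rotvec(s["tcp_rot"]).as_matrix()
    a=np.degrees(np.arctan2(Rm[1,0],Rm[0,0]))
    print("t",round(s["clock"],2),"pos",s["position"].round(4),"yaw",a.round(2),"tilt",np.degrees(np.arccos(-Rm[2,1])).round(2),"q",s["joints"].round(2),"F",s["wrist_force"].round(1),"op",round(s["opening"],3))
    print("tool delta",(Rm.T@(np.array([x,y,z])-s["position"])).round(4), "" if yaw is None else ("turn y", -((yaw-a+180)%360-180)))
E
python3 - <<'E'
from h import *
delta(.464,.0545,.12,173.9)
E
```

```text
t 0.1 pos [0.2432 0.6292 0.2262] yaw -111.14 tilt 0.09 q [ 1.49  0.36  0.01 -0.   -1.22 -0.29] F [-0.5 -0.  -0.3] op 0.998
tool delta [0.4562 0.107  0.4132] ('turn y', np.float64(74.96234122337535))
```

>>> {"api": "apply_moves", "payload": {
  "moves": [
    {"turn":[0,8.33,0],"translation":[0,0,0],"gripper":-1},
    {"turn":[0,8.33,0],"translation":[0,0,0],"gripper":-1},
    {"turn":[0,8.33,0],"translation":[0,0,0],"gripper":-1},
    {"turn":[0,8.33,0],"translation":[0,0,0],"gripper":-1},
    {"turn":[0,8.33,0],"translation":[0,0,0],"gripper":-1},
    {"turn":[0,8.33,0],"translation":[0,0,0],"gripper":-1},
    {"turn":[0,8.33,0],"translation":[0,0,0],"gripper":-1},
    {"turn":[0,8.33,0],"translation":[0,0,0],"gripper":-1},
    {"turn":[0,8.33,0],"translation":[0,0,0],"gripper":-1},
    {"turn":[0,0,0],"translation":[0,0,0],"gripper":-1}
  ],
  "force": 40
}}

```text
clock: 1.1
position: [0.2433, 0.6293, 0.2266]
tcp_rot: [-0.118, -2.164, 2.166]
wrist_force: [0.5, -0.0, -0.6]
opening: 0.999
```

```bash
python3 - <<'E'
from h import *
delta(.464,.0545,.12,173.9)
E
```

```text
t 1.1 pos [0.2433 0.6293 0.2266] yaw 173.77 tilt 0.05 q [ 1.49  0.36  0.01 -0.   -1.22 -1.6 ] F [ 0.5 -0.  -0.6] op 0.999
tool delta [-0.2819  0.107   0.5474] ('turn y', np.float64(-0.13294928305074905))
```

>>> {"api": "apply_moves", "payload": {
  "moves": [
    {"turn":[0,0,0],"translation":[-0.018,0.007,0.034],"gripper":-1},
    {"turn":[0,0,0],"translation":[-0.018,0.007,0.034],"gripper":-1},
    {"turn":[0,0,0],"translation":[-0.018,0.007,0.034],"gripper":-1},
    {"turn":[0,0,0],"translation":[-0.018,0.007,0.034],"gripper":-1},
    {"turn":[0,0,0],"translation":[-0.018,0.007,0.034],"gripper":-1},
    {"turn":[0,0,0],"translation":[-0.018,0.007,0.034],"gripper":-1},
    {"turn":[0,0,0],"translation":[-0.018,0.007,0.034],"gripper":-1},
    {"turn":[0,0,0],"translation":[-0.018,0.007,0.034],"gripper":-1},
    {"turn":[0,0,0],"translation":[-0.018,0.007,0.034],"gripper":-1},
    {"turn":[0,0,0],"translation":[-0.018,0.007,0.034],"gripper":-1},
    {"turn":[0,0,0],"translation":[-0.018,0.007,0.034],"gripper":-1},
    {"turn":[0,0,0],"translation":[-0.018,0.007,0.034],"gripper":-1}
  ]
}}

```text
clock: 2.3
position: [0.415, 0.1995, 0.143]
tcp_rot: [-0.11, -2.17, 2.169]
wrist_force: [0.5, -0.4, -0.2]
opening: 1.003
```

>>> {"api": "apply_moves", "payload": {
  "moves": [
    {"turn":[0,0,0],"translation":[-0.018,0.006,0.035],"gripper":-1},
    {"turn":[0,0,0],"translation":[-0.018,0.006,0.035],"gripper":-1},
    {"turn":[0,0,0],"translation":[-0.018,0.006,0.035],"gripper":-1},
    {"turn":[0,0,0],"translation":[-0.012,0.005,0.034],"gripper":-1},
    {"turn":[0,0,0],"translation":[0,0,0],"gripper":-1},
    {"turn":[0,0,0],"translation":[0,0,0],"gripper":-1}
  ]
}}

```text
clock: 2.9
position: [0.4656, 0.0548, 0.1199]
tcp_rot: [-0.114, -2.167, 2.167]
wrist_force: [-0.1, -0.5, -0.2]
opening: 1.004
```

```bash
python3 - <<'E'
from h import *
delta(.464,.0545,.12,173.9)
cv2.imwrite("pics/w1.png",capture("wrist"))
s=sense()
for k,p in PICK.items(): print(k,proj("wrist",[*p,.044],s).round(1))
E
```

```text
t 2.9 pos [0.4656 0.0548 0.1199] yaw 173.97 tilt 0.02 q [ 0.54  0.12 -0.58 -0.   -0.87 -0.64] F [-0.1 -0.5 -0.2] op 1.004
tool delta [ 0.0015 -0.0001  0.0005] ('turn y', np.float64(0.06717185692687622))
white [[324.8 206.9]]
blue [[323.9  94.5]]
green [[324.7 -44.2]]
yellow [[ 324.7 -225.6]]
```

View pics/w1.png

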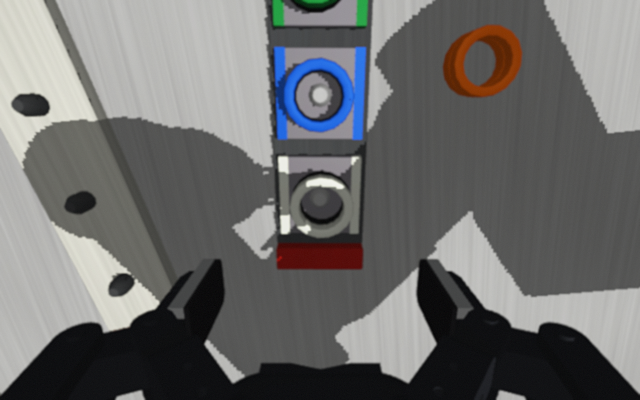

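Seen by the wrist camera, the white ring is at (321,205), within 2 mm of the prediction, and blue is at (318,95). Now I'll descend onto white.

>>> {"api": "apply_moves", "payload": {
  "moves": [
    {"turn":[0,0,0],"translation":[0,0.025,0],"gripper":-1},
    {"turn":[0,0,0],"translation":[0,0.025,0],"gripper":-1},
    {"turn":[0,0,0],"translation":[0,0.021,0],"gripper":-1},
    {"turn":[0,0,0],"translation":[0,0,0],"gripper":-0.2},
    {"turn":[0,0,0],"translation":[0,0,0],"gripper":0.2},
    {"turn":[0,0,0],"translation":[0,0,0],"gripper":0.6},
    {"turn":[0,0,0],"translation":[0,0,0],"gripper":0.6},
    {"turn":[0,0,0],"translation":[0,0,0],"gripper":0.6}
  ],
  "force": 40
}}

```text
clock: 3.75
position: [0.4661, 0.0561, 0.05]
tcp_rot: [-0.117, -2.169, 2.166]
wrist_force: [0.4, 0.5, -0.5]
opening: 0.203
```

```bash
python3 - <<'E'
from h import *
delta(.464,.0545,.12,173.9)
cv2.imwrite("pics/w2.png",capture("wrist"))
E
```

```text
t 3.75 pos [0.4661 0.0561 0.05  ] yaw 173.92 tilt 0.1 q [ 0.54  0.22 -0.66  0.   -0.69 -0.65] F [ 0.4  0.5 -0.5] op 0.203
tool delta [ 0.0018 -0.07    0.0017] ('turn y', np.float64(0.01551483962194311))
```

View pics/w2.png

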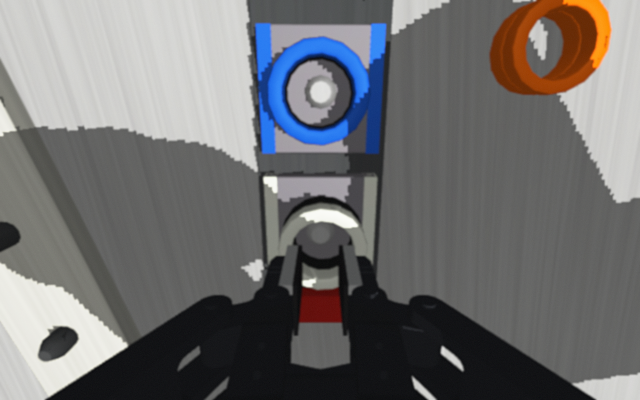

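```bash
python3 - <<'E'
from h import *
s=sense();Rm=R.from_rotvec(s["tcp_rot"]).as_matrix()
for dy in(-.02,0,.006,.025): 
  P=s["position"]+Rm@np.array([0,dy,0]);print(dy,P.round(3),proj("wrist",P,s).round(1))
print(proj("wrist",[.4645,.0545,.044],s),s["wrist_force"],s["opening"])
im=capture("wrist");cv2.imwrite("pics/w3.png",cv2.resize(im[200:350,200:440],None,fx=3.3,fy=3.3,interpolation=cv2.INTER_CUBIC))
cv2.imwrite("pics/s3.png",cv2.resize(capture("scene")[130:260,200:400],None,fx=4,fy=4,interpolation=cv2.INTER_CUBIC))
E
```

```text
-0.02 [0.466 0.056 0.07 ] [[324.7 281.2]]
0 [0.466 0.056 0.05 ] [[324.1 259.3]]
0.006 [0.466 0.056 0.044] [[323.9 253.7]]
0.025 [0.466 0.056 0.025] [[323.5 238.3]]
[[326.5590871  251.05866076]] [ 1.15464187 -0.24890445 -0.31522539] 0.20453399213506301
```

View pics/w3.png

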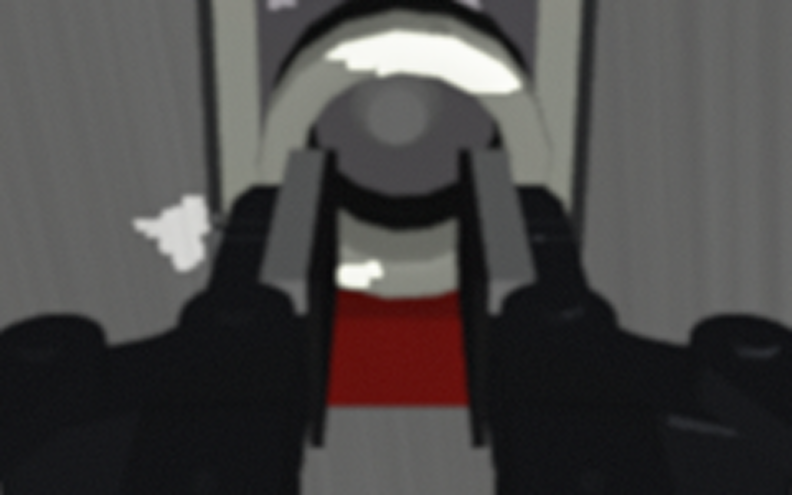

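View pics/s3.png

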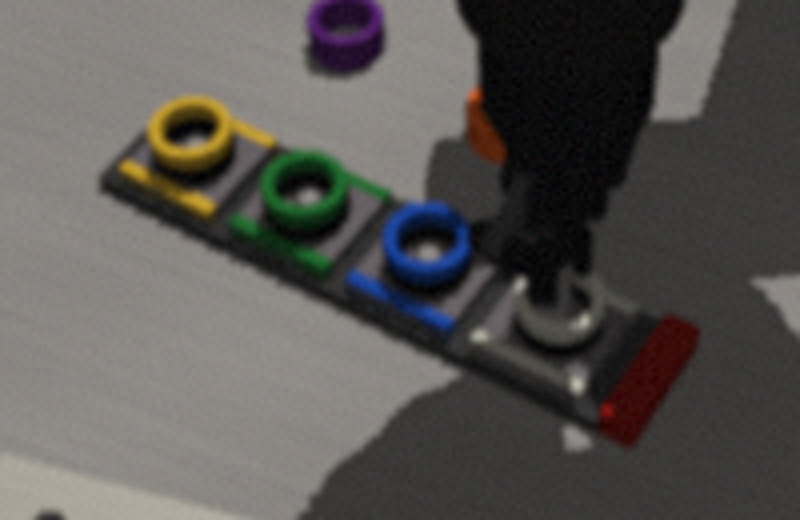

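```bash
python3 - <<'E'
from h import *
s=sense();Rm=R.from_rotvec(s["tcp_rot"]).as_matrix()
for dy in(-.015,0,.006,.025):
 for sx in (-.0085,.0085):
  for zz in (-.011,.011):
   P=s["position"]+Rm@np.array([sx,dy,zz]);u=proj("scene",P)[0];print(dy,sx,zz,((u-[200,130])*4).round(0),"wrist zoom",((proj("wrist",P,s)[0]-200)*3.3).round(0))
print((proj("scene",[.4645,.0545,.044])-[200,130])*4)
z=cv2.convertScaleAbs(cv2.imread("pics/s3.png")[180:460,380:680],alpha=2.2,beta=20);cv2.imwrite("pics/s4.png",cv2.resize(z,None,fx=2,fy=2))
E
```

```text
-0.015 -0.0085 -0.011 [567. 291.] wrist zoom [349. 319.]
-0.015 -0.0085 0.011 [527. 273.] wrist zoom [347. 174.]
-0.015 0.0085 -0.011 [585. 267.] wrist zoom [472. 318.]
-0.015 0.0085 0.011 [545. 249.] wrist zoom [475. 174.]
0 -0.0085 -0.011 [566. 310.] wrist zoom [353. 261.]
0 -0.0085 0.011 [527. 292.] wrist zoom [351. 128.]
0 0.0085 -0.011 [584. 286.] wrist zoom [465. 261.]
0 0.0085 0.011 [545. 268.] wrist zoom [468. 128.]
0.006 -0.0085 -0.011 [566. 318.] wrist zoom [354. 241.]
0.006 -0.0085 0.011 [527. 299.] wrist zoom [353. 111.]
0.006 0.0085 -0.011 [583. 294.] wrist zoom [463. 241.]
0.006 0.0085 0.011 [544. 276.] wrist zoom [466. 111.]
0.025 -0.0085 -0.011 [565. 341.] wrist zoom [358. 185.]
0.025 -0.0085 0.011 [527. 322.] wrist zoom [357.  66.]
0.025 0.0085 -0.011 [582. 317.] wrist zoom [456. 185.]
0.025 0.0085 0.011 [544. 299.] wrist zoom [458.  66.]
[[553.78517971 293.17252196]]
```

View pics/s4.png

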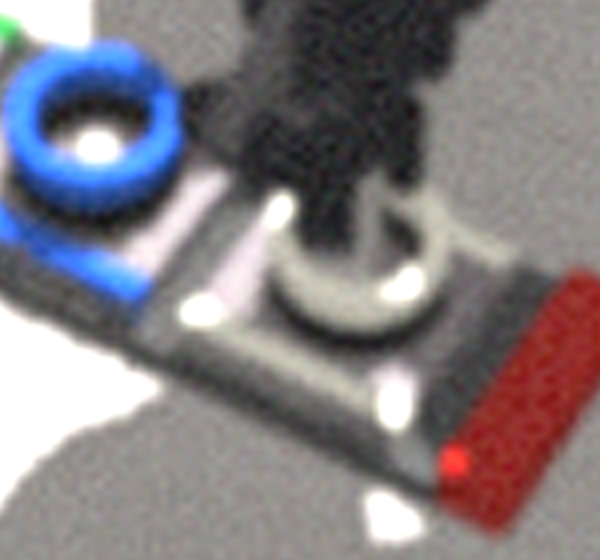

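The jaws shut to 17 mm without touching the ring, and the tips look to be just above its top face, higher than I had assumed. I'll open, go 15 mm lower and close in steps.

>>> {"api": "apply_moves", "payload": {
  "moves": [
    {"turn":[0,0,0],"translation":[0,0,0],"gripper":-1},
    {"turn":[0,0,0],"translation":[0,0,0],"gripper":-1},
    {"turn":[0,0,0],"translation":[0,0,0],"gripper":-1},
    {"turn":[0,0,0],"translation":[0,0,0],"gripper":-1},
    {"turn":[0,0,0],"translation":[0,0,0],"gripper":-1}
  ]
}}

```text
clock: 4.4
position: [0.4656, 0.0557, 0.0491]
tcp_rot: [-0.115, -2.167, 2.167]
wrist_force: [-0.5, 0.2, 0.4]
opening: 0.994
```

```bash
python3 - <<'E'
from h import *
delta(.464,.0545,.049,173.9)
im=capture("wrist");cv2.imwrite("pics/w5.png",cv2.convertScaleAbs(im[150:400],alpha=1.8,beta=10))
s=sense();print(proj("wrist",[[.459,-.021,.044],[.466,.0545,.044]],s))
Rm=R.from_rotvec(s["tcp_rot"]).as_matrix()
for dy in(-.015,0,.012,.025):
   print(dy,(proj("wrist",[s["position"]+Rm@np.array([-.0425,dy,zz]) for zz in (-.011,.011)],s)-[0,150]).round(0).tolist())
E
```

```text
t 4.4 pos [0.4656 0.0557 0.0491] yaw 173.9 tilt 0.01 q [ 0.54  0.22 -0.66 -0.   -0.69 -0.65] F [-0.5  0.2  0.4] op 0.994
tool delta [0.0015 0.0001 0.0014] ('turn y', np.float64(-0.003961516381366437))
[[320.97901954  94.61528753]
 [322.91006873 252.47183743]]
-0.015 [[231.0, 147.0], [227.0, 103.0]]
0 [[239.0, 129.0], [236.0, 89.0]]
0.012 [[244.0, 117.0], [241.0, 79.0]]
0.025 [[249.0, 106.0], [247.0, 70.0]]
```

View pics/w5.png

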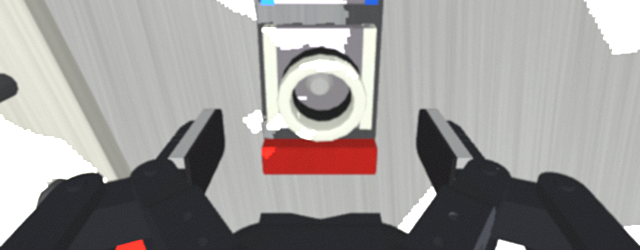

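>>> {"api": "apply_moves", "payload": {
  "moves": [
    {"turn":[0,0,0],"translation":[0,0.011,0.001],"gripper":-1},
    {"turn":[0,0,0],"translation":[0,0.01,0.001],"gripper":-1},
    {"turn":[0,0,0],"translation":[0,0,0],"gripper":-0.4},
    {"turn":[0,0,0],"translation":[0,0,0],"gripper":-0.2},
    {"turn":[0,0,0],"translation":[0,0,0],"gripper":0.0},
    {"turn":[0,0,0],"translation":[0,0,0],"gripper":0.1},
    {"turn":[0,0,0],"translation":[0,0,0],"gripper":0.1},
    {"turn":[0,0,0],"translation":[0,0,0],"gripper":0.1}
  ],
  "force": 30
}}

```text
clock: 5.25
position: [0.4655, 0.0537, 0.0284]
tcp_rot: [-0.116, -2.167, 2.167]
wrist_force: [-0.7, -1.0, 4.2]
opening: 0.515
```

```bash
python3 - <<'E'
from h import *
delta(.464,.0545,.028,173.9)
im=capture("wrist");cv2.imwrite("pics/w6.png",cv2.resize(cv2.convertScaleAbs(im[190:350,200:440],alpha=1.8,beta=10),None,fx=3.3,fy=3.3))
E
```

```text
t 5.25 pos [0.4655 0.0537 0.0284] yaw 173.91 tilt 0.02 q [ 0.54  0.26 -0.68  0.   -0.63 -0.64] F [-0.7 -1.   4.2] op 0.515
tool delta [ 0.0016  0.0004 -0.0006] ('turn y', np.float64(0.005509083466961329))
```

View pics/w6.png

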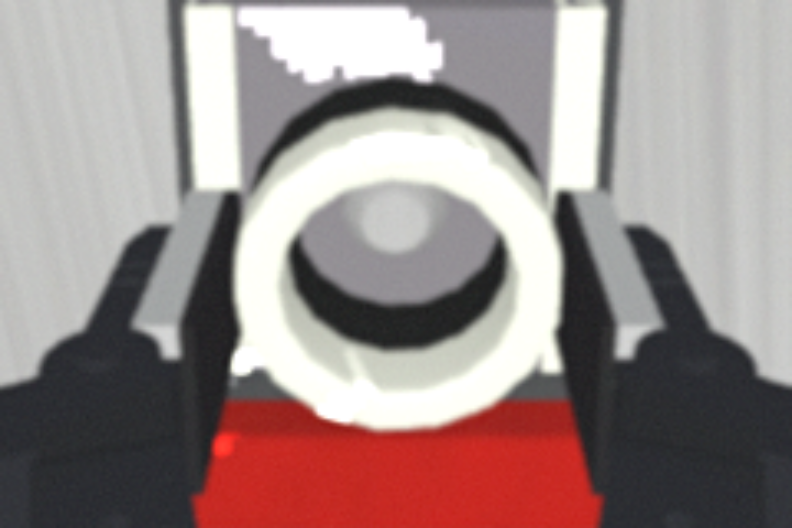

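The white ring is held at opening 0.515 (about 44 mm), centred between the pads. Now lifting it.

>>> {"api": "apply_moves", "payload": {
  "moves": [
    {"turn":[0,0,0],"translation":[0,0,0],"gripper":0.6},
    {"turn":[0,0,0],"translation":[0,0,0],"gripper":0.6},
    {"turn":[0,0,0],"translation":[0,-0.02,0],"gripper":0.6},
    {"turn":[0,0,0],"translation":[0,-0.03,0],"gripper":0.6},
    {"turn":[0,0,0],"translation":[0,-0.03,0],"gripper":0.6},
    {"turn":[0,-7.15,0],"translation":[0,0,0],"gripper":0.6},
    {"turn":[0,-7.15,0],"translation":[0,0,0],"gripper":0.6},
    {"turn":[0,0,0],"translation":[0,0,0],"gripper":0.6}
  ],
  "force": 40
}}

```text
clock: 6.1
position: [0.4653, 0.0538, 0.1082]
tcp_rot: [-0.155, 2.147, -2.146]
wrist_force: [-0.0, 0.3, -1.5]
opening: 0.511
```

```bash
python3 - <<'E'
from h import *
delta(.670,-.109,.080,-171.8)
s=sense();im=capture("wrist");cv2.imwrite("pics/w7.png",cv2.convertScaleAbs(im,alpha=1.8,beta=10))
Rm=R.from_rotvec(s["tcp_rot"]).as_matrix()
for dy in(-.016,):
   for zz in (-.005,0,.005): print(dy,zz,proj("wrist",s["position"]+Rm@np.array([0,dy,zz]),s))
E
```

```text
t 6.1 pos [0.4653 0.0538 0.1082] yaw -171.7 tilt 0.03 q [ 0.54  0.14 -0.59 -0.   -0.84 -0.39] F [-0.   0.3 -1.5] op 0.511
tool delta [-0.179   0.0282  0.1907] ('turn y', np.float64(0.09587726873809288))
-0.016 -0.005 [[324.14193965 287.10501894]]
-0.016 0 [[324.18690305 277.25375272]]
-0.016 0.005 [[324.23285996 267.2053114 ]]
```

View pics/w7.png

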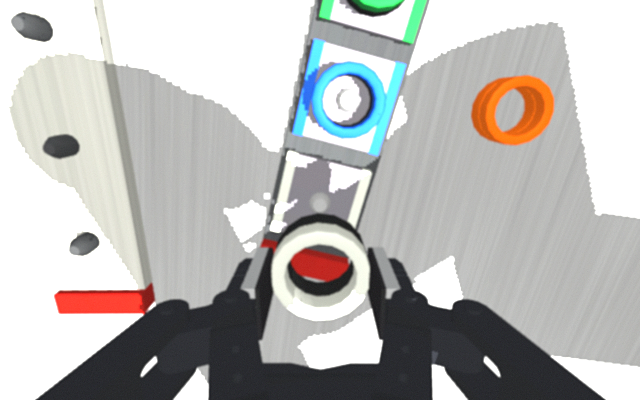

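>>> {"api": "apply_moves", "payload": {
  "moves": [
    {"turn":[0,0,0],"translation":[-0.022,0,0.0235],"gripper":0.6},
    {"turn":[0,0,0],"translation":[-0.022,0,0.0235],"gripper":0.6},
    {"turn":[0,0,0],"translation":[-0.022,0,0.0235],"gripper":0.6},
    {"turn":[0,0,0],"translation":[-0.022,0,0.0235],"gripper":0.6},
    {"turn":[0,0,0],"translation":[-0.022,0,0.0235],"gripper":0.6},
    {"turn":[0,0,0],"translation":[-0.022,0,0.0235],"gripper":0.6},
    {"turn":[0,0,0],"translation":[-0.022,0,0.0235],"gripper":0.6},
    {"turn":[0,0,0],"translation":[-0.025,0,0.0235],"gripper":0.6},
    {"turn":[0,0,0],"translation":[0,0.02,0],"gripper":0.6},
    {"turn":[0,0,0],"translation":[0,0.02,0],"gripper":0.6},
    {"turn":[0,0,0],"translation":[0,0,0],"gripper":0.6},
    {"turn":[0,0,0],"translation":[0,0,0],"gripper":0.6}
  ]
}}

```text
clock: 7.35
position: [0.6691, -0.1069, 0.0676]
tcp_rot: [-0.154, 2.149, -2.149]
wrist_force: [-0.3, 1.0, -0.1]
opening: 0.512
```

```bash
python3 - <<'E'
from h import *
delta(.670,-.109,.080,-171.8)
s=sense();im=capture("wrist");cv2.imwrite("pics/w8.png",cv2.convertScaleAbs(im,alpha=1.3,beta=5))
print(proj("wrist",[[.670,-.109,.032],[.670,-.109,.014],[.6593,-.0356,.024],[.6488,.0381,.024]],s).round(1))
t=capture("top");cv2.imwrite("pics/t8.png",cv2.resize(t[40:140,300:460],None,fx=5,fy=5,interpolation=cv2.INTER_CUBIC))
E
```

```text
t 7.35 pos [ 0.6691 -0.1069  0.0676] yaw -171.9 tilt 0.1 q [ 0.13  0.49 -0.17  0.   -0.91  0.01] F [-0.3  1.  -0.1] op 0.512
tool delta [-0.0006 -0.0124  0.0022] ('turn y', np.float64(-0.10292437321913894))
[[321.9 228.2]
 [321.6 217.5]
 [321.9 325. ]
 [321.7 409.3]]
```

View pics/w8.png

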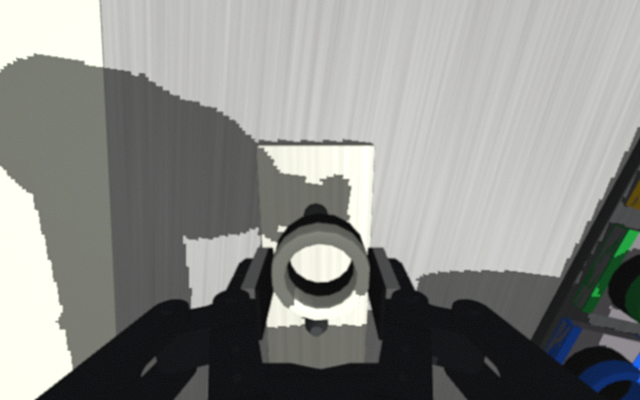

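View pics/t8.png

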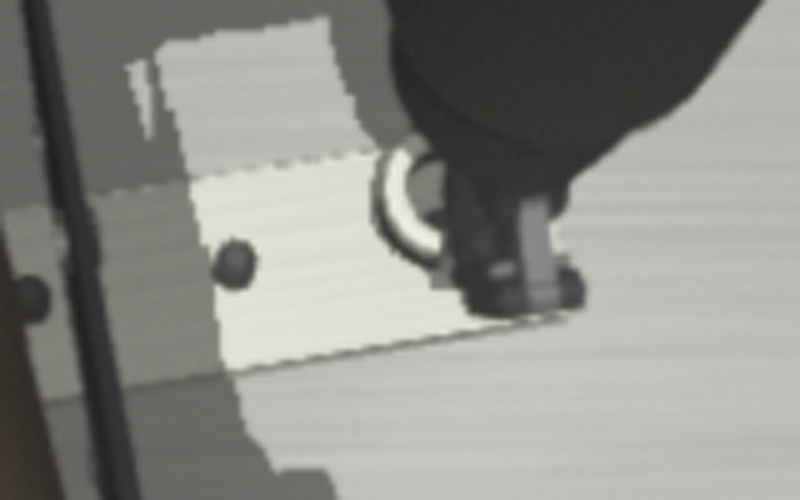

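The stud shows at (316,210) and the ring at (321,270): along the row this agrees with the estimate, and sideways it is about 3 mm off. I'll shift by that much, lower and release.

>>> {"api": "apply_moves", "payload": {
  "moves": [
    {"turn":[0,0,0],"translation":[-0.003,0,0],"gripper":0.6},
    {"turn":[0,0,0],"translation":[0,0.02,0],"gripper":0.6},
    {"turn":[0,0,0],"translation":[0,0.015,0],"gripper":0.6},
    {"turn":[0,0,0],"translation":[0,0.009,0],"gripper":0.6},
    {"turn":[0,0,0],"translation":[0,0,0],"gripper":0.6},
    {"turn":[0,0,0],"translation":[0,0,0],"gripper":0.6}
  ]
}}

```text
clock: 8.05
position: [0.6725, -0.1064, 0.0241]
tcp_rot: [-0.154, 2.147, -2.147]
wrist_force: [0.5, 0.0, -0.6]
opening: 0.515
```

```bash
python3 - <<'E'
from h import *
delta(.670,-.109,.0235,-171.8)
E
```

```text
t 8.05 pos [ 0.6725 -0.1064  0.0241] yaw -171.8 tilt 0.01 q [ 0.13  0.54 -0.2   0.   -0.83  0.01] F [ 0.5  0.  -0.6] op 0.515
tool delta [0.0028 0.0006 0.0022] ('turn y', np.float64(0.0025231466412947157))
```

>>> {"api": "apply_moves", "payload": {
  "moves": [
    {"turn":[0,0,0],"translation":[0,0.001,0],"gripper":0.6},
    {"turn":[0,0,0],"translation":[0,0,0],"gripper":-0.4},
    {"turn":[0,0,0],"translation":[0,0,0],"gripper":-1},
    {"turn":[0,0,0],"translation":[0,0,0],"gripper":-1},
    {"turn":[0,0,0],"translation":[0,0,0],"gripper":-1},
    {"turn":[0,0,0],"translation":[0,0,0],"gripper":-1},
    {"turn":[0,0,0],"translation":[0,-0.02,0],"gripper":-1},
    {"turn":[0,0,0],"translation":[0,-0.03,0],"gripper":-1},
    {"turn":[0,0,0],"translation":[0,-0.03,0],"gripper":-1},
    {"turn":[0,7.15,0],"translation":[0,0,0],"gripper":-1},
    {"turn":[0,7.15,0],"translation":[0,0,0],"gripper":-1},
    {"turn":[0,0,0],"translation":[0,0,0],"gripper":-1}
  ]
}}

```text
clock: 9.25
position: [0.6724, -0.1064, 0.1035]
tcp_rot: [-0.118, -2.166, 2.166]
wrist_force: [-0.0, -0.3, -0.2]
opening: 1.003
```

```bash
python3 - <<'E'
from h import *
delta(.4592,-.0212,.10,173.9)
im=capture("wrist");cv2.imwrite("pics/w9.png",im)
E
```

```text
t 9.25 pos [ 0.6724 -0.1064  0.1035] yaw 173.79 tilt 0.03 q [ 0.13  0.46 -0.13 -0.   -0.98 -0.24] F [-0.  -0.3 -0.2] op 1.003
tool delta [ 0.2211  0.0034 -0.0616] ('turn y', np.float64(-0.10765427054886345))
```

View pics/w9.png

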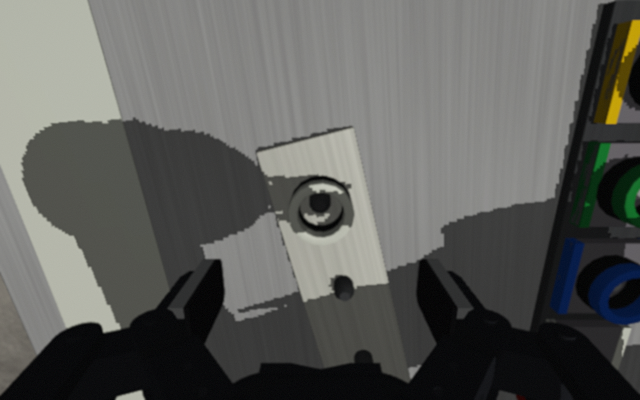

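White is seated around its stud, which shows in the bore at (320,203). Next is blue.

>>> {"api": "apply_moves", "payload": {
  "moves": [
    {"turn":[0,0,0],"translation":[0.037,0,-0.01],"gripper":-1},
    {"turn":[0,0,0],"translation":[0.037,0,-0.01],"gripper":-1},
    {"turn":[0,0,0],"translation":[0.037,0,-0.01],"gripper":-1},
    {"turn":[0,0,0],"translation":[0.037,0,-0.01],"gripper":-1},
    {"turn":[0,0,0],"translation":[0.037,0,-0.01],"gripper":-1},
    {"turn":[0,0,0],"translation":[0.036,0,-0.01],"gripper":-1},
    {"turn":[0,0,0],"translation":[0,0,0],"gripper":-1},
    {"turn":[0,0,0],"translation":[0,0,0],"gripper":-1}
  ]
}}

```text
clock: 10.1
position: [0.4589, -0.0229, 0.1037]
tcp_rot: [-0.112, -2.17, 2.169]
wrist_force: [0.8, 0.6, -0.3]
opening: 1.001
```

```bash
python3 - <<'E'
from h import *
delta(.459,-.023,.028,173.9)
s=sense();print(proj("wrist",[.4592,-.021,.044],s))
im=capture("wrist");cv2.imwrite("pics/w10.png",im)
E
```

```text
t 10.1 pos [ 0.4589 -0.0229  0.1037] yaw 174.16 tilt 0.07 q [ 0.38  0.13 -0.62  0.   -0.82 -0.48] F [ 0.8  0.6 -0.3] op 1.001
tool delta [0.     0.0757 0.0002] ('turn y', np.float64(0.2583665946743281))
[[322.87376768 219.32765993]]
```

View pics/w10.png

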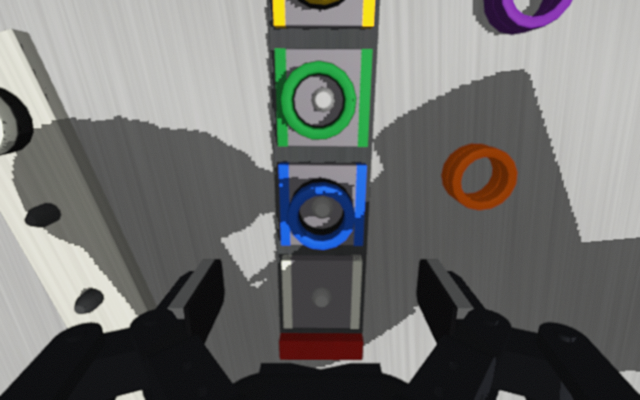

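>>> {"api": "apply_moves", "payload": {
  "moves": [
    {"turn":[0,0.2,0],"translation":[0,0.03,0],"gripper":-1},
    {"turn":[0,0,0],"translation":[0,0.03,0],"gripper":-1},
    {"turn":[0,0,0],"translation":[0,0.015,0],"gripper":-1},
    {"turn":[0,0,0],"translation":[0,0,0],"gripper":-0.4},
    {"turn":[0,0,0],"translation":[0,0,0],"gripper":-0.2},
    {"turn":[0,0,0],"translation":[0,0,0],"gripper":0.1},
    {"turn":[0,0,0],"translation":[0,0,0],"gripper":0.6},
    {"turn":[0,0,0],"translation":[0,0,0],"gripper":0.6},
    {"turn":[0,0,0],"translation":[0,0,0],"gripper":0.6}
  ]
}}

```text
clock: 11.05
position: [0.46, -0.0231, 0.0292]
tcp_rot: [-0.121, -2.167, 2.166]
wrist_force: [-0.5, -2.1, 6.8]
opening: 0.511
```

>>> {"api": "apply_moves", "payload": {
  "moves": [
    {"turn":[0,0,0],"translation":[0,-0.02,0],"gripper":0.6},
    {"turn":[0,0,0],"translation":[0,-0.03,0],"gripper":0.6},
    {"turn":[0,0,0],"translation":[0,-0.03,0],"gripper":0.6},
    {"turn":[0,-7.15,0],"translation":[0,0,0],"gripper":0.6},
    {"turn":[0,-7.15,0],"translation":[0,0,0],"gripper":0.6},
    {"turn":[0,0,0],"translation":[0,0,0],"gripper":0.6}
  ]
}}

```text
clock: 11.65
position: [0.459, -0.0231, 0.1086]
tcp_rot: [-0.151, 2.148, -2.147]
wrist_force: [0.3, -0.2, -0.9]
opening: 0.504
```

```bash
cat >> h.py <<'E'
def heldring(f):
    s=sense();im=capture("wrist");cv2.imwrite(f,cv2.convertScaleAbs(im,alpha=1.3,beta=5))
    Rm=R.from_rotvec(s["tcp_rot"]).as_matrix()
    for zz in (-.005,0,.005): print("held at tool z",zz,proj("wrist",s["position"]+Rm@np.array([0,-.016,zz]),s))
E
python3 - <<'E'
from h import *
delta(.662,-.0356,.080,-171.8)
heldring("pics/w11.png")
E
```

```text
t 11.65 pos [ 0.459  -0.0231  0.1086] yaw -171.9 tilt 0.07 q [ 0.38  0.12 -0.61 -0.   -0.84 -0.24] F [ 0.3 -0.2 -0.9] op 0.504
tool delta [-0.1992  0.0288  0.041 ] ('turn y', np.float64(-0.09834959145166522))
held at tool z -0.005 [[324.1481002  287.09443194]]
held at tool z 0 [[324.19311832 277.24281758]]
held at tool z 0.005 [[324.23913119 267.19401941]]
```

View pics/w11.png

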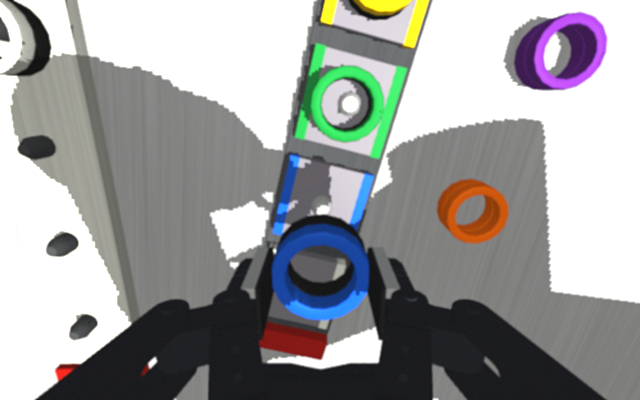

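Blue is held at (321,269), the same place as white was. Moving it to the second-farthest stud.

>>> {"api": "apply_moves", "payload": {
  "moves": [
    {"turn":[0,0,0],"translation":[-0.04,0,0.008],"gripper":0.6},
    {"turn":[0,0,0],"translation":[-0.04,0,0.008],"gripper":0.6},
    {"turn":[0,0,0],"translation":[-0.04,0,0.007],"gripper":0.6},
    {"turn":[0,0,0],"translation":[-0.04,0,0.007],"gripper":0.6},
    {"turn":[0,0,0],"translation":[-0.039,0,0.007],"gripper":0.6},
    {"turn":[0,0,0],"translation":[0,0.02,0],"gripper":0.6},
    {"turn":[0,0,0],"translation":[0,0.02,0],"gripper":0.6},
    {"turn":[0,0,0],"translation":[0,0,0],"gripper":0.6},
    {"turn":[0,0,0],"translation":[0,0,0],"gripper":0.6}
  ]
}}

```text
clock: 12.6
position: [0.6609, -0.0324, 0.0678]
tcp_rot: [-0.15, 2.15, -2.151]
wrist_force: [0.5, 0.3, 0.2]
opening: 0.51
```

```bash
python3 - <<'E'
from h import *
delta(.662,-.033,.0235,-171.8)
heldring("pics/w12.png")
E
```

```text
t 12.6 pos [ 0.6609 -0.0324  0.0678] yaw -172.1 tilt 0.09 q [ 0.25  0.47 -0.21  0.   -0.9  -0.11] F [0.5 0.3 0.2] op 0.51
tool delta [-0.0011  0.0443  0.0008] ('turn y', np.float64(-0.3033999871068147))
held at tool z -0.005 [[324.14520118 287.09972499]]
held at tool z 0 [[324.19020366 277.24821588]]
held at tool z 0.005 [[324.23620051 267.19952472]]
```

View pics/w12.png

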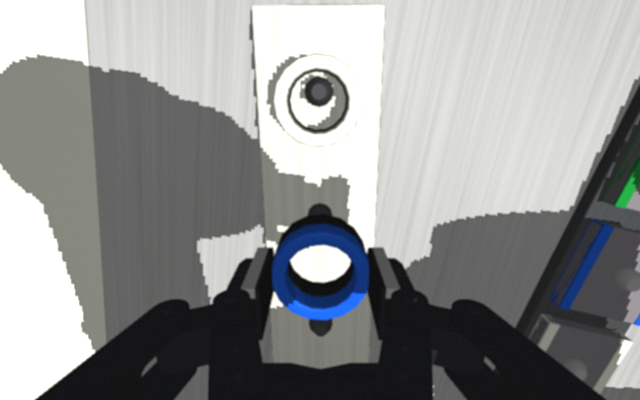

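Stud and ring line up at columns 320 and 321. Lower and release.

>>> {"api": "apply_moves", "payload": {
  "moves": [
    {"turn":[0,0,0],"translation":[-0.001,0.02,0.001],"gripper":0.6},
    {"turn":[0,0,0],"translation":[0,0.015,0],"gripper":0.6},
    {"turn":[0,0,0],"translation":[0,0.009,0],"gripper":0.6},
    {"turn":[0,0,0],"translation":[0,0,0],"gripper":0.6},
    {"turn":[0,0,0],"translation":[0,0,0],"gripper":0.6}
  ]
}}

```text
clock: 13.15
position: [0.6624, -0.033, 0.0244]
tcp_rot: [-0.15, 2.149, -2.149]
wrist_force: [0.1, -1.2, -1.8]
opening: 0.509
```

>>> {"api": "apply_moves", "payload": {
  "moves": [
    {"turn":[0,0,0],"translation":[0,0.001,0],"gripper":0.6},
    {"turn":[0,0,0],"translation":[0,0,0],"gripper":-0.4},
    {"turn":[0,0,0],"translation":[0,0,0],"gripper":-1},
    {"turn":[0,0,0],"translation":[0,0,0],"gripper":-1},
    {"turn":[0,0,0],"translation":[0,0,0],"gripper":-1},
    {"turn":[0,0,0],"translation":[0,0,0],"gripper":-1},
    {"turn":[0,0,0],"translation":[0,-0.02,0],"gripper":-1},
    {"turn":[0,0,0],"translation":[0,-0.03,0],"gripper":-1},
    {"turn":[0,0,0],"translation":[0,-0.03,0],"gripper":-1},
    {"turn":[0,7,0],"translation":[0,0,0],"gripper":-1},
    {"turn":[0,7,0],"translation":[0,0,0],"gripper":-1},
    {"turn":[0,0,0],"translation":[0,0,0],"gripper":-1}
  ]
}}

```text
clock: 14.35
position: [0.6623, -0.033, 0.1035]
tcp_rot: [-0.116, -2.167, 2.167]
wrist_force: [0.0, -0.4, -0.4]
opening: 1.001
```

```bash
python3 - <<'E'
from h import *
delta(.4512,-.0975,.10,173.9)
im=capture("wrist");cv2.imwrite("pics/w13.png",im)
E
```

```text
t 14.35 pos [ 0.6623 -0.033   0.1035] yaw 173.9 tilt 0.03 q [ 0.24  0.43 -0.17 -0.   -0.97 -0.35] F [ 0.  -0.4 -0.4] op 1.001
tool delta [0.2031 0.0033 0.0866] ('turn y', np.float64(-0.00413421627297339))
```

View pics/w13.png

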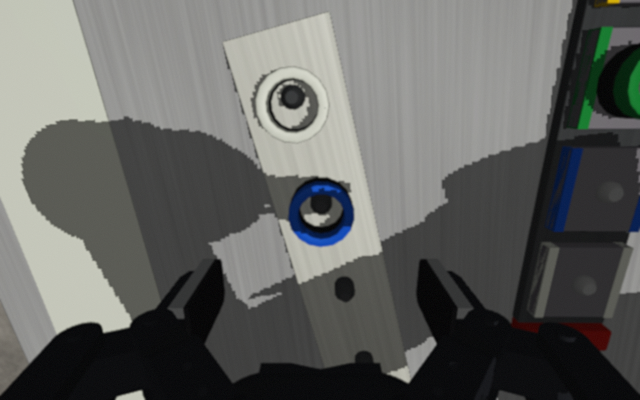

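Blue is seated around its stud at (320,203). Next is green.

>>> {"api": "apply_moves", "payload": {
  "moves": [
    {"turn":[0,0,0],"translation":[0.034,0,0.0145],"gripper":-1},
    {"turn":[0,0,0],"translation":[0.034,0,0.0145],"gripper":-1},
    {"turn":[0,0,0],"translation":[0.034,0,0.0145],"gripper":-1},
    {"turn":[0,0,0],"translation":[0.034,0,0.0145],"gripper":-1},
    {"turn":[0,0,0],"translation":[0.034,0,0.0145],"gripper":-1},
    {"turn":[0,0,0],"translation":[0.033,0,0.0145],"gripper":-1},
    {"turn":[0,0,0],"translation":[0,0,0],"gripper":-1},
    {"turn":[0,0,0],"translation":[0,0,0],"gripper":-1}
  ]
}}

```text
clock: 15.2
position: [0.4513, -0.0985, 0.1036]
tcp_rot: [-0.112, -2.17, 2.169]
wrist_force: [0.7, 0.4, -0.1]
opening: 0.997
```

```bash
python3 - <<'E'
from h import *
delta(.4512,-.0975,.028,173.9)
s=sense();print(proj("wrist",[.4512,-.0975,.044],s))
im=capture("wrist");cv2.imwrite("pics/w14.png",im)
E
```

```text
t 15.2 pos [ 0.4513 -0.0985  0.1036] yaw 174.15 tilt 0.07 q [ 0.21  0.13 -0.61  0.   -0.83 -0.32] F [ 0.7  0.4 -0.1] op 0.997
tool delta [ 0.0003  0.0756 -0.001 ] ('turn y', np.float64(0.25388797137082975))
[[323.34630443 218.17864372]]
```

View pics/w14.png

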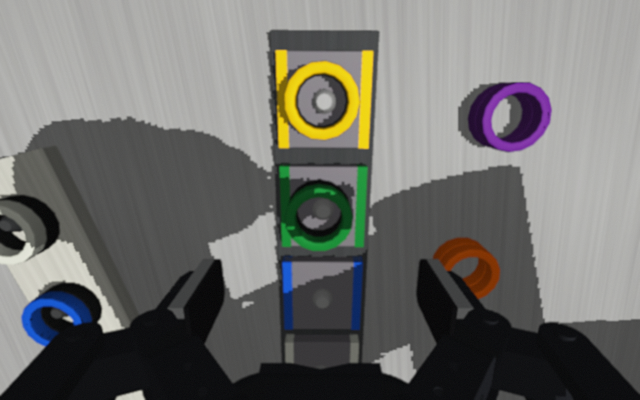

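>>> {"api": "apply_moves", "payload": {
  "moves": [
    {"turn":[0,0.2,0],"translation":[0,0.03,0],"gripper":-1},
    {"turn":[0,0,0],"translation":[0,0.03,0],"gripper":-1},
    {"turn":[0,0,0],"translation":[0,0.015,0],"gripper":-1},
    {"turn":[0,0,0],"translation":[0,0,0],"gripper":-0.4},
    {"turn":[0,0,0],"translation":[0,0,0],"gripper":-0.2},
    {"turn":[0,0,0],"translation":[0,0,0],"gripper":0.1},
    {"turn":[0,0,0],"translation":[0,0,0],"gripper":0.6},
    {"turn":[0,0,0],"translation":[0,0,0],"gripper":0.6},
    {"turn":[0,0,0],"translation":[0,0,0],"gripper":0.6}
  ]
}}

```text
clock: 16.15
position: [0.4526, -0.0981, 0.0293]
tcp_rot: [-0.12, -2.168, 2.167]
wrist_force: [-0.5, 0.9, 7.8]
opening: 0.511
```

>>> {"api": "apply_moves", "payload": {
  "moves": [
    {"turn":[0,0,0],"translation":[0,-0.02,0],"gripper":0.6},
    {"turn":[0,0,0],"translation":[0,-0.03,0],"gripper":0.6},
    {"turn":[0,0,0],"translation":[0,-0.03,0],"gripper":0.6},
    {"turn":[0,-7.15,0],"translation":[0,0,0],"gripper":0.6},
    {"turn":[0,-7.15,0],"translation":[0,0,0],"gripper":0.6},
    {"turn":[0,0,0],"translation":[0,0,0],"gripper":0.6}
  ]
}}

```text
clock: 16.75
position: [0.4513, -0.0983, 0.1086]
tcp_rot: [-0.153, 2.147, -2.146]
wrist_force: [-0.1, 0.4, -0.8]
opening: 0.512
```

```bash
python3 - <<'E'
from h import *
delta(.651,.0412,.080,-171.8)
heldring("pics/w15.png")
E
```

```text
t 16.75 pos [ 0.4513 -0.0983  0.1086] yaw -171.8 tilt 0.07 q [ 0.21  0.12 -0.61 -0.   -0.84 -0.07] F [-0.1  0.4 -0.8] op 0.512
tool delta [-0.2175  0.0289 -0.1096] ('turn y', np.float64(0.0013021346460106997))
held at tool z -0.005 [[324.14482883 287.10044646]]
held at tool z 0 [[324.18981763 277.24897559]]
held at tool z 0.005 [[324.23580053 267.20032383]]
```

View pics/w15.png

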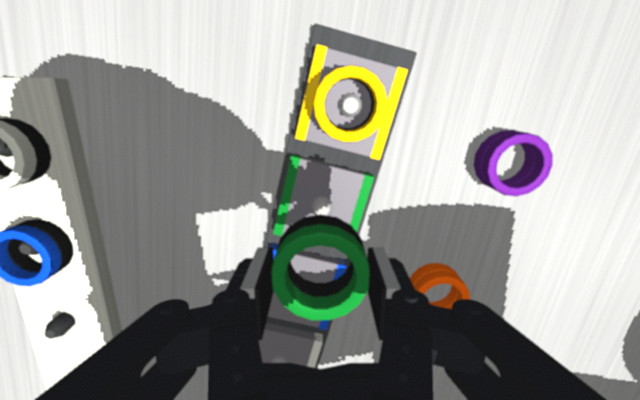

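>>> {"api": "apply_moves", "payload": {
  "moves": [
    {"turn":[0,0,0],"translation":[-0.036,0,-0.0183],"gripper":0.6},
    {"turn":[0,0,0],"translation":[-0.036,0,-0.0183],"gripper":0.6},
    {"turn":[0,0,0],"translation":[-0.036,0,-0.0183],"gripper":0.6},
    {"turn":[0,0,0],"translation":[-0.036,0,-0.0183],"gripper":0.6},
    {"turn":[0,0,0],"translation":[-0.036,0,-0.0183],"gripper":0.6},
    {"turn":[0,0,0],"translation":[-0.037,0,-0.0183],"gripper":0.6},
    {"turn":[0,0,0],"translation":[0,0.02,0],"gripper":0.6},
    {"turn":[0,0,0],"translation":[0,0.02,0],"gripper":0.6},
    {"turn":[0,0,0],"translation":[0,0,0],"gripper":0.6},
    {"turn":[0,0,0],"translation":[0,0,0],"gripper":0.6}
  ]
}}

```text
clock: 17.8
position: [0.6504, 0.0407, 0.0678]
tcp_rot: [-0.152, 2.149, -2.15]
wrist_force: [0.2, 0.4, -0.8]
opening: 0.515
```

```bash
python3 - <<'E'
from h import *
delta(.651,.0412,.0235,-171.8)
heldring("pics/w16.png")
E
```

```text
t 17.8 pos [0.6504 0.0407 0.0678] yaw -172.0 tilt 0.09 q [ 0.36  0.46 -0.23  0.   -0.89 -0.22] F [ 0.2  0.4 -0.8] op 0.515
tool delta [-0.0007  0.0443 -0.0005] ('turn y', np.float64(-0.20496866410792336))
held at tool z -0.005 [[324.14231194 287.10500102]]
held at tool z 0 [[324.18728521 277.25362856]]
held at tool z 0.005 [[324.2332522  267.20507703]]
```

View pics/w16.png

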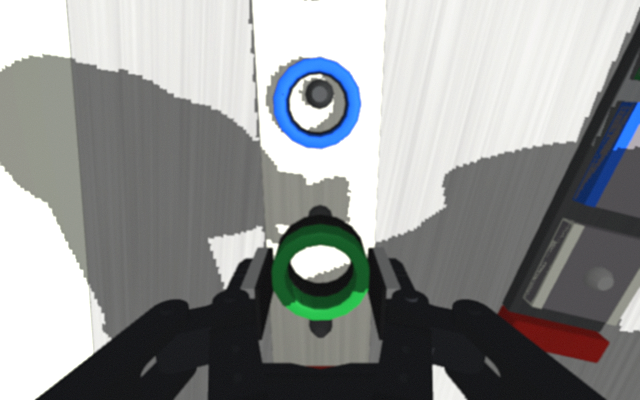

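Ring and stud are aligned (columns 321 and 320). Lower and release.

>>> {"api": "apply_moves", "payload": {
  "moves": [
    {"turn":[0,0,0],"translation":[-0.001,0.02,0],"gripper":0.6},
    {"turn":[0,0,0],"translation":[0,0.015,0],"gripper":0.6},
    {"turn":[0,0,0],"translation":[0,0.009,0],"gripper":0.6},
    {"turn":[0,0,0],"translation":[0,0,0],"gripper":0.6},
    {"turn":[0,0,0],"translation":[0,0,0],"gripper":0.6}
  ]
}}

```text
clock: 18.35
position: [0.6518, 0.041, 0.0243]
tcp_rot: [-0.152, 2.148, -2.148]
wrist_force: [1.4, 0.8, -0.9]
opening: 0.516
```

>>> {"api": "apply_moves", "payload": {
  "moves": [
    {"turn":[0,0,0],"translation":[0,0.001,0],"gripper":0.6},
    {"turn":[0,0,0],"translation":[0,0,0],"gripper":-0.4},
    {"turn":[0,0,0],"translation":[0,0,0],"gripper":-1},
    {"turn":[0,0,0],"translation":[0,0,0],"gripper":-1},
    {"turn":[0,0,0],"translation":[0,0,0],"gripper":-1},
    {"turn":[0,0,0],"translation":[0,0,0],"gripper":-1},
    {"turn":[0,0,0],"translation":[0,-0.02,0],"gripper":-1},
    {"turn":[0,0,0],"translation":[0,-0.03,0],"gripper":-1},
    {"turn":[0,0,0],"translation":[0,-0.03,0],"gripper":-1},
    {"turn":[0,7.05,0],"translation":[0,0,0],"gripper":-1},
    {"turn":[0,7.05,0],"translation":[0,0,0],"gripper":-1},
    {"turn":[0,0,0],"translation":[0,0,0],"gripper":-1}
  ]
}}

```text
clock: 19.55
position: [0.6517, 0.0411, 0.1035]
tcp_rot: [-0.116, -2.167, 2.167]
wrist_force: [0.4, -0.1, -0.4]
opening: 0.998
```

```bash
python3 - <<'E'
from h import *
delta(.4434,-.1728,.10,173.9)
im=capture("wrist");cv2.imwrite("pics/w17.png",im)
E
```

```text
t 19.55 pos [0.6517 0.0411 0.1035] yaw 173.89 tilt 0.04 q [ 0.36  0.42 -0.19 -0.   -0.96 -0.47] F [ 0.4 -0.1 -0.4] op 0.998
tool delta [0.1844 0.0033 0.2349] ('turn y', np.float64(-0.008044585488676148))
```

View pics/w17.png

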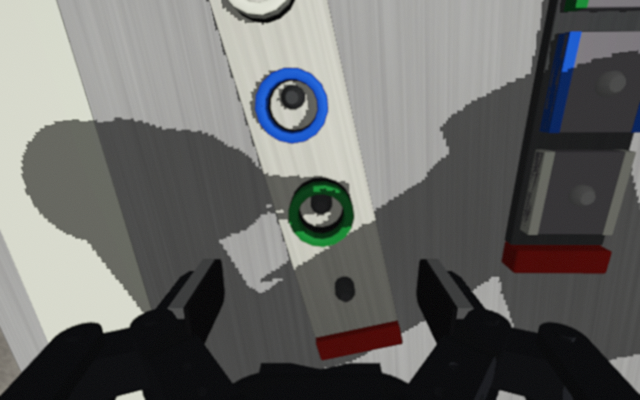

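Green is seated around its stud at (320,203). Next is yellow.

>>> {"api": "apply_moves", "payload": {
  "moves": [
    {"turn":[0,0,0],"translation":[0.023,0,0.0293],"gripper":-1},
    {"turn":[0,0,0],"translation":[0.023,0,0.0293],"gripper":-1},
    {"turn":[0,0,0],"translation":[0.023,0,0.0293],"gripper":-1},
    {"turn":[0,0,0],"translation":[0.023,0,0.0293],"gripper":-1},
    {"turn":[0,0,0],"translation":[0.023,0,0.0293],"gripper":-1},
    {"turn":[0,0,0],"translation":[0.023,0,0.0293],"gripper":-1},
    {"turn":[0,0,0],"translation":[0.023,0,0.0293],"gripper":-1},
    {"turn":[0,0,0],"translation":[0.023,0,0.0293],"gripper":-1},
    {"turn":[0,0,0],"translation":[0,0,0],"gripper":-1},
    {"turn":[0,0,0],"translation":[0,0,0],"gripper":-1}
  ]
}}

```text
clock: 20.6
position: [0.444, -0.1734, 0.1033]
tcp_rot: [-0.113, -2.168, 2.169]
wrist_force: [1.6, 0.4, -0.4]
opening: 1.003
```

```bash
python3 - <<'E'
from h import *
delta(.4434,-.1728,.028,173.9)
s=sense();print(proj("wrist",[.4434,-.1728,.044],s))
im=capture("wrist");cv2.imwrite("pics/w18.png",im)
E
```

```text
t 20.6 pos [ 0.444  -0.1734  0.1033] yaw 174.08 tilt 0.03 q [ 0.04  0.16 -0.58  0.   -0.83 -0.15] F [ 1.6  0.4 -0.4] op 1.003
tool delta [ 0.0007  0.0753 -0.0005] ('turn y', np.float64(0.17721072676010863))
[[323.86594814 217.6384437 ]]
```

View pics/w18.png

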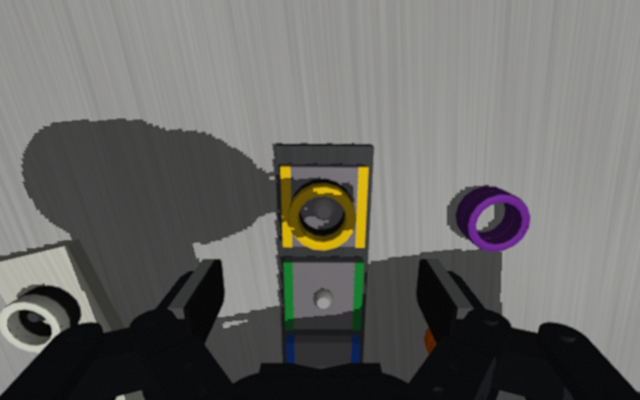

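The purple ring's near edge is about 75 mm from the yellow ring's centre, and the open fingers reach 57 mm, so they clear it. Descend.

>>> {"api": "apply_moves", "payload": {
  "moves": [
    {"turn":[0,0.2,0],"translation":[0,0.03,0],"gripper":-1},
    {"turn":[0,0,0],"translation":[0,0.03,0],"gripper":-1},
    {"turn":[0,0,0],"translation":[0,0.015,0],"gripper":-1},
    {"turn":[0,0,0],"translation":[0,0,0],"gripper":-0.4},
    {"turn":[0,0,0],"translation":[0,0,0],"gripper":-0.2},
    {"turn":[0,0,0],"translation":[0,0,0],"gripper":0.1},
    {"turn":[0,0,0],"translation":[0,0,0],"gripper":0.6},
    {"turn":[0,0,0],"translation":[0,0,0],"gripper":0.6},
    {"turn":[0,0,0],"translation":[0,0,0],"gripper":0.6}
  ]
}}

```text
clock: 21.55
position: [0.4451, -0.1726, 0.0294]
tcp_rot: [-0.119, -2.167, 2.167]
wrist_force: [-0.7, 2.4, 7.2]
opening: 0.513
```

>>> {"api": "apply_moves", "payload": {
  "moves": [
    {"turn":[0,0,0],"translation":[0,-0.02,0],"gripper":0.6},
    {"turn":[0,0,0],"translation":[0,-0.03,0],"gripper":0.6},
    {"turn":[0,0,0],"translation":[0,-0.03,0],"gripper":0.6},
    {"turn":[0,-7.15,0],"translation":[0,0,0],"gripper":0.6},
    {"turn":[0,-7.15,0],"translation":[0,0,0],"gripper":0.6},
    {"turn":[0,0,0],"translation":[0,0,0],"gripper":0.6}
  ]
}}

```text
clock: 22.15
position: [0.4445, -0.1728, 0.1089]
tcp_rot: [-0.152, 2.146, -2.146]
wrist_force: [0.5, -0.2, -1.4]
opening: 0.518
```

```bash
python3 - <<'E'
from h import *
delta(.6405,.1148,.080,-171.8)
heldring("pics/w19.png")
E
```

```text
t 22.15 pos [ 0.4445 -0.1728  0.1089] yaw -171.79 tilt 0.11 q [ 0.04  0.15 -0.58 -0.   -0.84  0.1 ] F [ 0.5 -0.2 -1.4] op 0.518
tool delta [-0.235   0.0293 -0.2566] ('turn y', np.float64(0.007936799850142506))
held at tool z -0.005 [[324.14420791 287.10246611]]
held at tool z 0 [[324.18919024 277.25092594]]
held at tool z 0.005 [[324.23516653 267.20220152]]
```

View pics/w19.png

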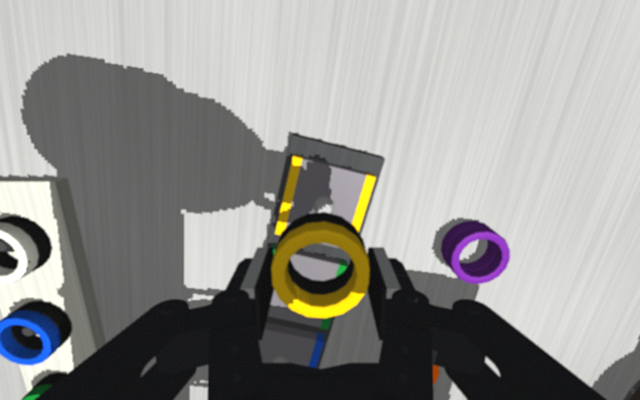

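>>> {"api": "apply_moves", "payload": {
  "moves": [
    {"turn":[0,0,0],"translation":[-0.026,0,-0.0285],"gripper":0.6},
    {"turn":[0,0,0],"translation":[-0.026,0,-0.0285],"gripper":0.6},
    {"turn":[0,0,0],"translation":[-0.026,0,-0.0285],"gripper":0.6},
    {"turn":[0,0,0],"translation":[-0.026,0,-0.0285],"gripper":0.6},
    {"turn":[0,0,0],"translation":[-0.026,0,-0.0285],"gripper":0.6},
    {"turn":[0,0,0],"translation":[-0.026,0,-0.0285],"gripper":0.6},
    {"turn":[0,0,0],"translation":[-0.026,0,-0.0285],"gripper":0.6},
    {"turn":[0,0,0],"translation":[-0.026,0,-0.0285],"gripper":0.6},
    {"turn":[0,0,0],"translation":[-0.026,0,-0.0285],"gripper":0.6},
    {"turn":[0,0,0],"translation":[0,0.02,0],"gripper":0.6},
    {"turn":[0,0,0],"translation":[0,0.02,0],"gripper":0.6},
    {"turn":[0,0,0],"translation":[0,0,0],"gripper":0.6}
  ]
}}

```text
clock: 23.4
position: [0.6376, 0.1136, 0.0647]
tcp_rot: [-0.155, 2.151, -2.154]
wrist_force: [-0.4, -0.3, -2.7]
opening: 0.515
```

```bash
python3 - <<'E'
from h import *
delta(.6405,.1148,.0235,-171.8)
heldring("pics/w20.png")
E
```

```text
t 23.4 pos [0.6376 0.1136 0.0647] yaw -172.09 tilt 0.35 q [ 0.48  0.46 -0.24 -0.   -0.88 -0.34] F [-0.4 -0.3 -2.7] op 0.515
tool delta [-0.0033  0.0411 -0.0008] ('turn y', np.float64(-0.2948246514171444))
held at tool z -0.005 [[324.14665533 287.09186356]]
held at tool z 0 [[324.19171457 277.24075415]]
held at tool z 0.005 [[324.23776932 267.19248054]]
```

View pics/w20.png

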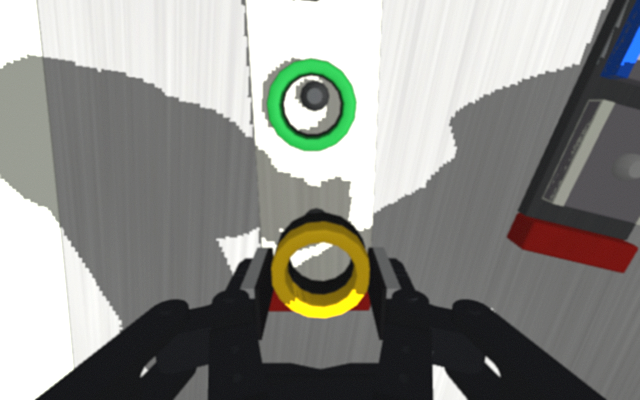

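>>> {"api": "apply_moves", "payload": {
  "moves": [
    {"turn":[0,0,0],"translation":[0,0,0],"gripper":0.6},
    {"turn":[0,0,0],"translation":[0,0,0],"gripper":0.6}
  ]
}}

```text
clock: 23.65
position: [0.6405, 0.1142, 0.0695]
tcp_rot: [-0.149, 2.148, -2.147]
wrist_force: [-0.5, -0.3, -1.1]
opening: 0.52
```

```bash
python3 - <<'E'
from h import *
delta(.6405,.1148,.0235,-171.8)
E
```

```text
t 23.65 pos [0.6405 0.1142 0.0695] yaw -171.95 tilt 0.11 q [ 0.48  0.45 -0.23  0.   -0.88 -0.34] F [-0.5 -0.3 -1.1] op 0.52
tool delta [ 0.      0.046  -0.0006] ('turn y', np.float64(-0.1546203980714438))
```

Settled on target. Lower and release.

>>> {"api": "apply_moves", "payload": {
  "moves": [
    {"turn":[0,0,0],"translation":[-0.001,0.02,0],"gripper":0.6},
    {"turn":[0,0,0],"translation":[0,0.015,0],"gripper":0.6},
    {"turn":[0,0,0],"translation":[0,0.009,0],"gripper":0.6},
    {"turn":[0,0,0],"translation":[0,0,0],"gripper":0.6},
    {"turn":[0,0,0],"translation":[0,0,0],"gripper":0.6}
  ]
}}

```text
clock: 24.15
position: [0.6408, 0.1142, 0.0241]
tcp_rot: [-0.152, 2.148, -2.148]
wrist_force: [-0.1, 0.1, -2.0]
opening: 0.52
```

>>> {"api": "apply_moves", "payload": {
  "moves": [
    {"turn":[0,0,0],"translation":[0,0.001,0],"gripper":0.6},
    {"turn":[0,0,0],"translation":[0,0,0],"gripper":-0.4},
    {"turn":[0,0,0],"translation":[0,0,0],"gripper":-1},
    {"turn":[0,0,0],"translation":[0,0,0],"gripper":-1},
    {"turn":[0,0,0],"translation":[0,0,0],"gripper":-1},
    {"turn":[0,0,0],"translation":[0,0,0],"gripper":-1},
    {"turn":[0,0,0],"translation":[0,-0.02,0],"gripper":-1},
    {"turn":[0,0,0],"translation":[0,-0.03,0],"gripper":-1},
    {"turn":[0,0,0],"translation":[0,-0.04,0],"gripper":-1},
    {"turn":[0,0,0],"translation":[0,-0.04,0],"gripper":-1},
    {"turn":[0,0,0],"translation":[0,0,-0.02],"gripper":-1},
    {"turn":[0,0,0],"translation":[0,0,0],"gripper":-1}
  ]
}}

```text
clock: 25.35
position: [0.6385, 0.1357, 0.155]
tcp_rot: [-0.149, 2.148, -2.144]
wrist_force: [-0.0, -0.6, 0.0]
opening: 1.001
```

>>> {"api": "apply_moves", "payload": {
  "moves": [
    {"turn":[0,0,0],"translation":[0,0,-0.04],"gripper":-1},
    {"turn":[0,0,0],"translation":[0,0,-0.04],"gripper":-1},
    {"turn":[0,0,0],"translation":[0,0,-0.04],"gripper":-1},
    {"turn":[0,0,0],"translation":[0,0,-0.04],"gripper":-1},
    {"turn":[0,0,0],"translation":[0,0,-0.04],"gripper":-1},
    {"turn":[0,0,0],"translation":[0,0,0],"gripper":-1},
    {"turn":[0,0,0],"translation":[0,0,0],"gripper":-1}
  ]
}}

```text
clock: 26.05
position: [0.609, 0.3326, 0.1519]
tcp_rot: [-0.156, 2.147, -2.149]
wrist_force: [0.4, -0.5, -0.2]
opening: 1.001
```

```bash
python3 - <<'E'
from h import *
delta(.6405,.1148,.0235,-171.8)
cv2.imwrite("pics/t21.png",cv2.resize(capture("top")[50:240,215:465],None,fx=3.15,fy=3.15,interpolation=cv2.INTER_CUBIC))
cv2.imwrite("pics/s21.png",cv2.resize(capture("scene")[220:350,170:390],None,fx=3.6,fy=3.6,interpolation=cv2.INTER_CUBIC))
E
```

```text
t 26.05 pos [0.609  0.3326 0.1519] yaw -171.8 tilt 0.11 q [ 0.78  0.44 -0.04 -0.   -1.09 -0.64] F [ 0.4 -0.5 -0.2] op 1.001
tool delta [-0.0004  0.1286  0.2199] ('turn y', np.float64(-0.001233011143568774))
```

View pics/t21.png

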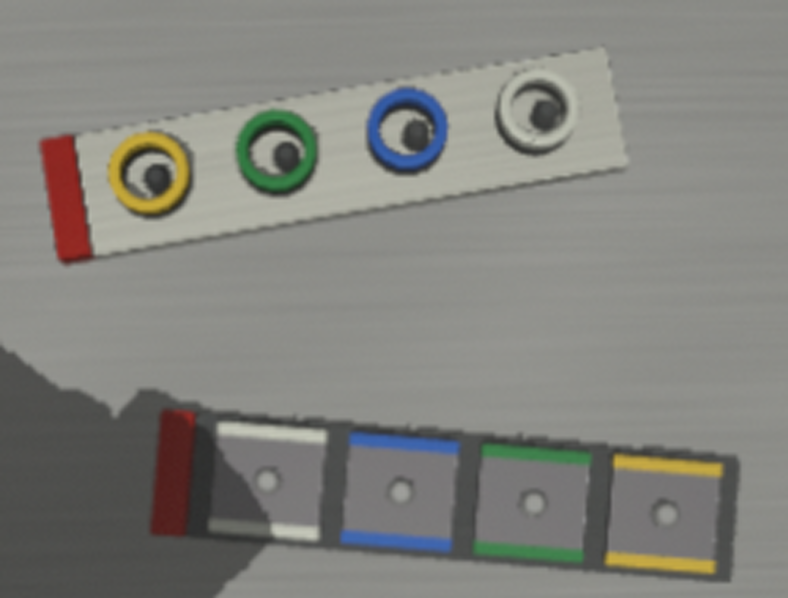

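View pics/s21.png

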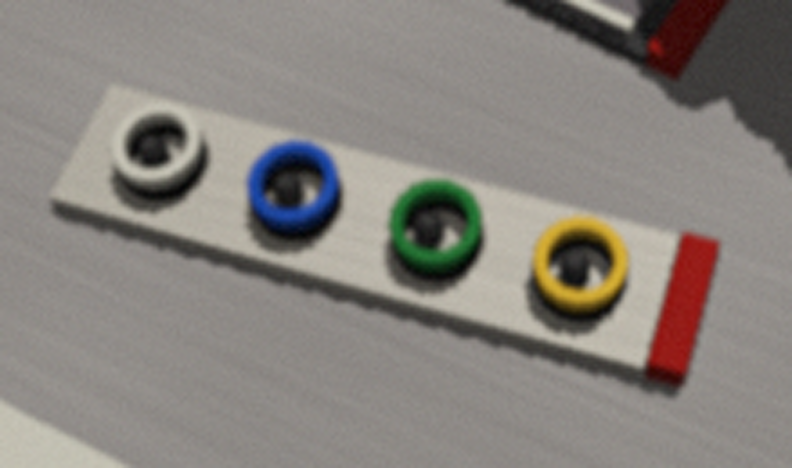

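Both views show all four rings flat with their studs inside the bores, in the order yellow, green, blue, white from the red end. Handing in.

```bash
python3 - <<'E'
from cell import r
print(r.finish_job())
E
```

```text
the job is handed in; nothing more can be done
None
```

All four rings are on the press rack in reverse order, and I handed the job in at about 26 s of the 83 s allowed. From the red end the press rack now reads yellow, green, blue, white. The pickup rack read white, blue, green, yellow.

- **Last checks:** The final top and scene pictures show each ring lying flat with its own stud inside the bore. By geometry that puts every ring within 8 mm of its stud. The gripper was open and clear of everything, and the orange and purple rings were left alone. The largest wrist force in the readings was about 8 N. I judged the final positions by eye and did not measure them.
- **What disagreed:** In the pictures the fingertips stood about at TCP height or a little behind it, not 25 mm ahead as stated. My first grasp on the white ring therefore closed above it, touching nothing. I reopened, went 21 mm lower, and used that depth for all four rings. The wrist camera also put the studs about 3 mm sideways from the top-camera estimate, and I corrected for that.

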